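# Lock the chip-tray carrier at its inspection station

## Robot

A 7-joint arm with a two-finger parallel gripper is mounted at the origin on the work surface. World frame = base frame: x ahead of the robot, y to its left, z up, the work surface at z = 0. Lengths are in m, angles in rad, forces in N, time in s.
With the tool pointing down it reaches from about 0.35 to 0.775 m from the base axis. Payload 3.1 kg.
Tool frame: the origin (TCP) lies at the very end of the fingers, on their centre line; the grasp point (between the pads) lies ctrl.grip_point_offset behind it (ctrl.grip_point_offset is the distance from the TCP to the grasp point, in m); z points along the fingers, y is the line along which they close (so a half turn about z gives the same grasp; the last joint's range is limited). The gripper opens to 85 mm and grips with 20 to 120 N. Pads are 22 mm wide; open, the fingers measure 114 mm over their backs; the gripper's body (76 mm by 85 mm) begins 54 mm behind the grasp point. The pads swing forward as they close: fully open they stand 13 mm farther back than shut.
Start: joints at [1.07, 0.311, 0.014, 1.512, -0.004, 1.319, -0.027], TCP at [0.244, -0.493, 0.231] pointing down, gripper open.
Joint ranges: [-2.7, 2.7], [-0.3, 1.91], [-1.27, 1.3], [0.12, 2.57], [-1.44, 4.58], [0.2, 2.03], [-3.05, 3.05]. Speed limits (rad/s): [2.79, 2.79, 3.14, 3.14, 3.14, 3.14, 3.14].

## Interface

Orientations are given as a rotation vector (axis times angle).
In Python, from bench import ctrl, eyes, finder gives the robot as it stands. The module is installed in compiled form; this text tells all that it offers.
- The arm moves only by the shell command python3 -m creep 'ROWS'. ROWS is JSON, a list of rows, each an object of numbers: "dx", "dy", "dz": the shift along the tool's x, y, z in mm; "twist": the turn about the tool's z in degrees; "claw": the opening, from -1 (shut) to 1 (fully open). A call has exactly 10 rows; each row is the pose to reach, as a shift and turn from the pose commanded when the call began, along the tool's axes at that moment; what a row does not reach only later rows make up. A row lasts 1/8 s, in which the tool goes at most 62.5 mm and 10.7 degrees, less where a joint would pass 70% of its speed; a pose out of reach is approached as far as the arm can. A call with a gripper value outside its range is refused whole. The fingers move at their own pace and stop on an object; the grip force is fixed at half the most. Time passes only in rows, so rows that repeat a pose let the fingers close, or fill a call up. It gives the time, the measured TCP pose, the force, the opening and the grip force at its end, in the units of the state.
- ctrl.sense(): the state, without advancing time (a new reading comes with each control period).
- eyes.camera(name): name is "scene" or "top" or "wrist"; returns a dict with "image" (384x512x3 uint8, red, green, blue), "camera_matrix" (3x3 intrinsics, pixels), "T" (4x4, takes a point from camera to world coordinates). Camera axes: x right, y up, looking along -z (the intrinsics and any distortion apply to the point x, -y, -z); pixel columns grow to the right and rows downward; lengths in m; the calibration is good to about 2 mm. A picture is of the moment at which its call begins. There is no depth.
- ctrl.job_done(): hands the job in; it is judged then, once.
Trained networks look in a picture, given as the dict that the camera call returned (one of the last four; its "shot" number tells which), for a name from the list of things; names that differ only in an ending like _2 or _b are one class to them, and where a whole thing is asked for, a point or a joint stands for the part that bears it (a point fixed in the world has none). Each returns a list of dicts, best first, with "p" (0 to 1); they miss things now and then, are a little off and sometimes report something else, mostly with a low value. They report only what shows in the picture. A call takes as long as a camera call.
- finder.boxes_of(picture, label): "box" ([left, top, width, height] in pixels, round what is visible of it).
- finder.trace(picture, label): "pixels" (384x512 bool, what is visible of it) and "box" ([left, top, width, height] in pixels, round what is visible of it).
The state is a dict: "t": time; "joint_pos": joint angles; "qvel": joint speeds; "effort": joint torques, N m; "ee_pos": TCP position; "eef_rot": TCP orientation; "wrist_force": force on the tool from outside, world axes, zero at the start; "ft_torque": the same for the moment, N m; "width": finger opening in m; "finger_force": force on a finger pad.
Only numpy, scipy, OpenCV 4.12 (cv2) and the standard library are available. Lean on these libraries where they do the work, as an engineer would, in place of code of your own. Each camera call takes 0.05 s, during which the arm holds its last target. There are 200 camera calls.

## Task

Lock the chip-tray carrier at its inspection station: stand the red-headed lock pin from the yellow stand in the hole of the carrier's blue block, and slide the carrier along its track, away from its starting end, until the pin drops fully home in the station hole hidden underneath. Slide slowly and stop as soon as the pin catches; do not force the carrier against it. Do not disturb the flask, the green tub or the stack of trays.

Things in the scene. Friction and masses are not known exactly. Their poses are not given: they have to be found in the camera images.
- track: Fixed track, 160 (x) by 340 (y) by 30 mm high; origin under its centre, on the table. The carrier slides along its +y. A steel strip (top 30 mm above the table) lies under the carrier's pin hole. It has one hole, 13 mm wide, 18 deep, always hidden under the carrier, its place not measured: it comes under the carrier's hole at a joint value somewhere from 0.055 to 0.115.
- carrier (a joint): Position of the carrier along the track's +y, m, 0 to 0.125; starts between 0 and 0.030. About 2.5 N of friction; stays where it is left. The carrier is an aluminium plate (top 41 mm above the table) with a grey chip tray clipped on (top 50 mm) and a blue block 50 by 40 mm.
- carrier_hole (a point): Centre of the mouth of the vertical through hole in the carrier's blue block, 55 mm above the table. Hole 12 mm wide with a 2 mm chamfer, block 22 mm thick; the strip is 3 mm below the block. Moves with the carrier; axes as the track's.
- carrier_grip (a point): Centre of the top of the carrier's upright black grip, a block 24 by 24 mm rising 50 mm above the plate, its top 91 mm above the table, 85 mm from the hole along the track's +y; faces parallel to the track's x and y.
- pin: Lock pin, upright: steel shank 10 mm across, 40 mm long, foot chamfered; above it a red round head 20 mm across, 28 mm high; 68 mm in all, about 60 g. Origin at the foot's tip, z up. Foot above the table: 9 mm in the stand, 30 mm riding on the strip in the carrier's hole, 15 mm fully home with the head resting on the blue block.
- pin_stand: Fixed yellow block 60 by 60 by 45 mm that holds the pin upright in its centre; origin at the centre of its underside.
- chip_tub: Bystander: open green tub 70 by 90 by 35 mm, loose; origin at the centre of its underside.
- flask: Bystander: blue flask 66 mm across, 200 mm high, loose; origin at the centre of its underside.
- tray_stack: Bystander: stack of chip trays 100 by 140 by 32 mm, loose; origin at the centre of its underside.

How it is judged:
By the outcome, as a careful person would: the job done as asked, in the order asked, and still so for the second after the job is handed in, with the robot touching nothing.
It also fails if it takes over 64 s, if anything falls off the work surface, if the arm or the gripper's body presses on something with over 40 N, if the wrist force passes 120 N, or if a joint passes its speed limit or range.

## Working session

There is one attempt and no reset: what is moved stays moved. The work goes in short steps, Python scripts to look and compute and a shell command to move; the robot and the scene stay as the last step left them, time stands still between calls to the robot, and variables do not carry over. Pictures are saved under pics/ and viewed, at most 10 in all, crops included, and the job is handed in when it is done.

```bash
mkdir -p pics; ls; cat > h.py <<'E'
import numpy as np, cv2
from bench import ctrl, eyes, finder
def px2w(pic,u,v,z):
    K=pic["camera_matrix"];T=np.array(pic["T"])
    d=np.linalg.inv(K)@np.array([u,v,1.0]); d=T[:3,:3]@np.array([d[0],-d[1],-d[2]]); o=T[:3,3]
    return o+d*(z-o[2])/d[2]
def save(pic,n): cv2.imwrite("pics/"+n,pic["image"][:,:,::-1])
E
python3 - <<'E'
from h import *
s=ctrl.sense();print({k:np.round(v,3) for k,v in s.items()},ctrl.grip_point_offset)
ims=[]
for n in("top","scene"):
    p=eyes.camera(n);print(n,[k for k in p],np.round(p["T"],3).tolist(),np.round(p["camera_matrix"],1).tolist());save(p,n+"0.png")
    for l in ("track","carrier","carrier_hole","carrier_grip","pin","pin_stand","chip_tub","flask","tray_stack"):
        print(l,[(np.round(b["box"],1).tolist(),round(b["p"],2)) for b in finder.boxes_of(p,l)[:2]])
E
```

```text
pics
{'t': np.float64(0.0), 'joint_pos': array([ 1.07 ,  0.312,  0.014,  1.513, -0.004,  1.319, -0.027]), 'qvel': array([ 0.   ,  0.002,  0.002,  0.002,  0.   , -0.   ,  0.   ]), 'effort': array([ 0.0000e+00, -3.7991e+01,  1.4600e-01, -2.3059e+01,  1.2000e-02,
        1.4000e-02,  0.0000e+00]), 'ee_pos': array([ 0.243, -0.492,  0.23 ]), 'eef_rot': array([-3.057e+00, -7.140e-01,  1.000e-03]), 'wrist_force': array([-0.312,  0.113,  0.122]), 'ft_torque': array([ 0.028,  0.008, -0.015]), 'finger_force': np.float64(0.0), 'width': np.float64(0.085)} 0.0187
top ['image', 'camera_matrix', 'T', 'shot'] [[-0.003, 0.971, -0.24, 0.349], [-1.0, -0.002, 0.005, -0.007], [0.005, 0.24, 0.971, 0.932], [0.0, 0.0, 0.0, 1.0]] [[359.1, 0.0, 256.5], [0.0, 359.1, 190.9], [0.0, 0.0, 1.0]]
track [([185.2, 158.4, 141.2, 82.3], 0.67), ([355.6, 144.3, 59.4, 44.0], 0.39)]
carrier [([225.8, 157.4, 91.6, 69.4], 0.89), ([184.8, 158.5, 141.8, 80.5], 0.3)]
carrier_hole [([228.5, 161.3, 95.3, 65.0], 0.66), ([386.6, 231.9, 8.4, 8.4], 0.42)]
carrier_grip [([230.2, 158.3, 89.4, 71.2], 0.6)]
pin [([385.5, 232.5, 13.1, 8.8]
[... 193 characters left out ...]
354.0, 143.5, 61.9, 45.4], 0.59)]
scene ['image', 'camera_matrix', 'T', 'shot'] [[0.375, -0.799, 0.47, 1.203], [0.927, 0.323, -0.191, -0.293], [0.001, 0.507, 0.862, 1.34], [0.0, 0.0, 0.0, 1.0]] [[466.5, 0.0, 253.3], [0.0, 466.5, 202.4], [0.0, 0.0, 1.0]]
track [([200.5, 178.5, 114.8, 93.2], 0.81)]
carrier [([206.3, 190.2, 80.3, 68.3], 0.92), ([139.9, 213.3, 22.5, 28.6], 0.42)]
carrier_hole [([204.2, 193.4, 83.8, 66.8], 0.62)]
carrier_grip [([205.3, 194.3, 80.5, 66.4], 0.79)]
pin [([144.1, 216.4, 8.9, 8.7], 0.4)]
pin_stand [([140.6, 215.9, 23.6, 25.9], 0.55)]
chip_tub [([317.2, 136.7, 30.9, 28.9], 0.91)]
flask [([361.9, 180.7, 28.7, 45.8], 0.92)]
tray_stack [([136.9, 260.3, 52.2, 51.7], 0.63)]
```

View pics/top0.png

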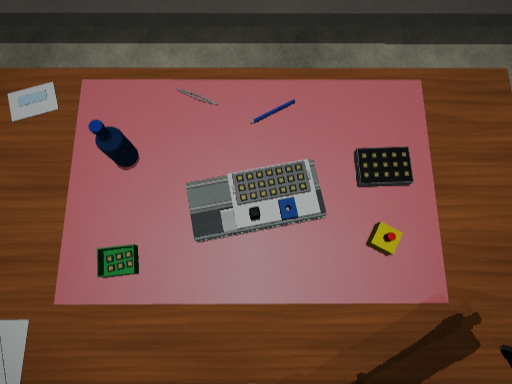

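View pics/scene0.png

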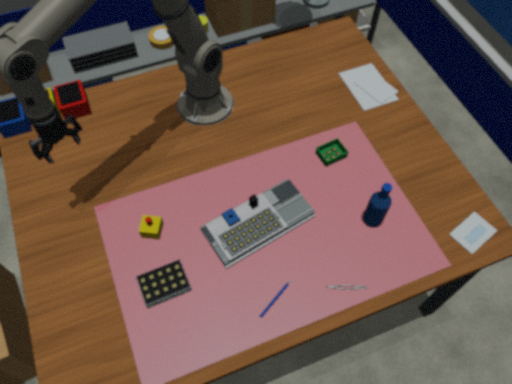

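The top view shows the pin's red head at about (391,237), the yellow stand at (386,238), the hole in the blue block at (288,208) and the black grip at (254,213). The flask at (118,145) and tub at (118,261) are well clear of the carrier. The scene view agrees: carrier at (245,222), stand at (150,225).

```bash
cat > m.py <<'E'
from h import *
def blob(pic,f,roi):
    im=pic["image"].astype(int);R,G,B=im[...,0],im[...,1],im[...,2];m=f(R,G,B)
    k=np.zeros_like(m);u0,v0,u1,v1=roi;k[v0:v1,u0:u1]=1;m=(m&k).astype(np.uint8)
    n,l,st,c=cv2.connectedComponentsWithStats(m);i=1+np.argmax(st[1:,4]);return c[i],st[i],l==i
red=lambda R,G,B:(R>110)&(G<70)&(B<70)
yel=lambda R,G,B:(R>130)&(G>110)&(B<80)
blu=lambda R,G,B:(B>90)&(R<60)&(B>G+40)
blk=lambda R,G,B:(R<40)&(G<40)&(B<40)
E
python3 - <<'E'
from m import *
p=eyes.camera("top");q=eyes.camera("scene")
for pic,rois in((p,[(370,220,410,260),(360,215,410,260),(275,190,305,225),(245,200,265,225)]),(q,[(135,205,170,240),(135,205,170,245),(215,200,245,228),(244,190,264,212)])):
  for n,f,r,z in zip(("red","yel","blu","blk"),(red,yel,blu,blk),rois,(.077,.045,.055,.091)):
    c,st,m=blob(pic,f,r);print(n,c.round(1),st,px2w(pic,c[0],c[1],z).round(4))
c=cv2.resize(p["image"][150:260,180:410],None,fx=3.4,fy=3.4,interpolation=cv2.INTER_CUBIC)
cv2.imwrite("pics/c1.png",c[:,:,::-1])
E
```

```text
red [391.4 236. ] [388 233   8   8  48] [ 0.4485 -0.3329  0.077 ]
yel [386.6 237.2] [372 221  31  33 487] [ 0.4493 -0.3329  0.045 ]
blu [287.8 207.5] [279 197  19  22 266] [ 0.5226 -0.0898  0.055 ]
blk [254.2 213.2] [249 207  11  13 112] [ 0.502  -0.0062  0.091 ]
red [147.9 219.6] [146 218   5   5  17] [ 0.4501 -0.3361  0.077 ]
yel [149.8 224.3] [139 215  23  18 268] [ 0.4491 -0.3362  0.045 ]
blu [230.4 216.5] [223 210  16  14 112] [ 0.5228 -0.0937  0.055 ]
blk [253.1 201.4] [250 196   7  11  56] [ 0.5184 -0.0151  0.091 ]
```

View pics/c1.png

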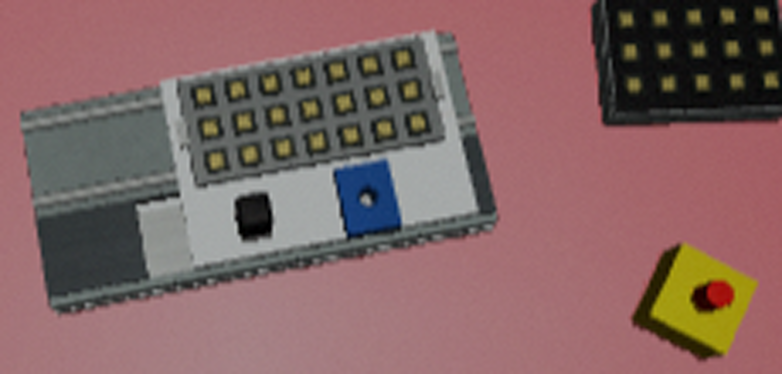

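The crop shows the hole at about (288.2,208.2) in full-image pixels. The track edges tilt about 10.5°, and a short gap shows at the track's right (starting) end. Next I move above the pin, with the tool turned to the track's yaw.

```bash
python3 -m creep '[{"dx":20,"dy":-4,"dz":5,"twist":1,"claw":1},{"dx":50,"dy":-10,"dz":15,"twist":3,"claw":1},{"dx":85,"dy":-17,"dz":28,"twist":5,"claw":1},{"dx":120,"dy":-24,"dz":40,"twist":8,"claw":1},{"dx":155,"dy":-31,"dz":52,"twist":10,"claw":1},{"dx":190,"dy":-38,"dz":64,"twist":12,"claw":1},{"dx":220,"dy":-44,"dz":75,"twist":14,"claw":1},{"dx":243,"dy":-48,"dz":85,"twist":15,"claw":1},{"dx":255,"dy":-50,"dz":90,"twist":16,"claw":1},{"dx":255,"dy":-50,"dz":90,"twist":16,"claw":1}]'
python3 - <<'E'
from m import *
p=eyes.camera("wrist");save(p,"w1.png");s=ctrl.sense()
print(s["ee_pos"].round(4),s["eef_rot"].round(3),np.round(p["T"],3).tolist(),np.round(p["camera_matrix"],1).tolist())
c,st,m=blob(p,red,(0,0,512,384));print(c,st,px2w(p,*c,.077))
c,st,m=blob(p,yel,(0,0,512,384));print(c,st,px2w(p,*c,.045))
c,st,m=blob(p,blu,(0,0,512,384));print(c,st,px2w(p,*c,.055))
E
```

```text
t: 2.35
ee_pos: [0.4508, -0.334, 0.1408]
eef_rot: [-3.127, -0.286, 0.001]
wrist_force: [-0.4, -0.3, 0.2]
width: 0.0853
finger_force: 0.0
[ 0.45   -0.3352  0.1412] [-3.129e+00 -2.830e-01  1.000e-03] [[0.181, 0.939, 0.293, 0.526], [-0.984, 0.173, 0.053, -0.32], [-0.001, -0.298, 0.955, 0.284], [0.0, 0.0, 0.0, 1.0]] [[269.5, 0.0, 255.3], [0.0, 269.5, 192.6], [0.0, 0.0, 1.0]]Traceback (most recent call last):
  File "<stdin>", line 4, in <module>
  File "m.py", line 5, in blob
    n,l,st,c=cv2.connectedComponentsWithStats(m);i=1+np.argmax(st[1:,4]);return c[i],st[i],l==i
                                                     ~~~~~~~~~^^^^^^^^^^
    return _wrapfunc(a, 'argmax', axis=axis, out=out, **kwds)
    return bound(*args, **kwds)
ValueError: attempt to get argmax of an empty sequence
```

View pics/w1.png

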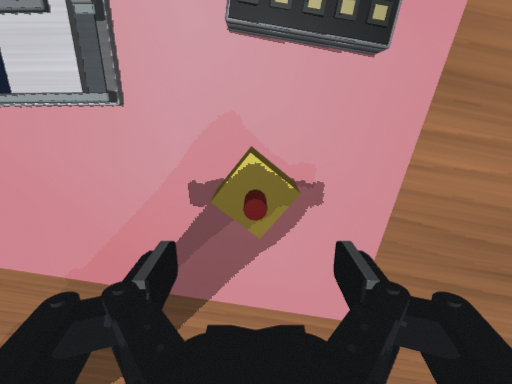

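The wrist view shows the pin head at about (255,205), in the gripper's shadow, in the middle of the yellow stand. Its top disc is the lower end of the red shape.

```bash
python3 - <<'E'
from m import *
p=eyes.camera("wrist");s=ctrl.sense();print(s["ee_pos"].round(4))
r=(215,150,300,240)
c,st,m=blob(p,lambda R,G,B:(R>50)&(G<25)&(B<30),r);print(c,st)
im=p["image"];print(im[186:224:2,255].tolist())
v1=st[1]+st[3];hw=st[2]/2
# predict top-disc lowest edge: fit centre x,y with z=.077 r=.010
u=st[0]+hw-.5; e=px2w(p,u,v1-.5,.077);print("near edge",e)
print("centre",e+.010*np.array([np.cos(.175),np.sin(.175),0]))
y=lambda R,G,B:(R>70)&(G>60)&(B<50)
c,st,m=blob(p,y,r);h=cv2.convexHull(np.argwhere(m)[:,::-1].astype(np.int32));print(cv2.minAreaRect(h))
for a in h[:,0]: pass
ex=[h[:,0][np.argmax(h[:,0]@np.array(d))] for d in((-1,0),(1,0),(0,1),(0,-1))];print([ (e.tolist(),px2w(p,*e,.045).round(4).tolist()) for e in ex])
E
```

```text
[ 0.4496 -0.336   0.1414]
[253.31125828 194.68874172] [243 189  21  14 151]
[[114, 99, 42], [87, 58, 30], [67, 23, 21], [67, 23, 22], [66, 19, 19], [66, 19, 17], [98, 30, 29], [102, 31, 30], [102, 31, 29], [101, 30, 29], [101, 31, 28], [102, 32, 32], [101, 30, 29], [100, 29, 28], [100, 28, 26], [100, 28, 26], [99, 29, 28], [114, 99, 43], [113, 99, 43]]
near edge [ 0.45319682 -0.3330091   0.077     ]
centre [ 0.46304408 -0.33126802  0.077     ]
((254.2247314453125, 192.8388214111328), (66.89132690429688, 67.66743469238281), 39.09385681152344)
[([215, 204], [0.4342, -0.2998, 0.045]), ([298, 192], [0.4597, -0.3741, 0.045]), ([258, 235], [0.4098, -0.3455, 0.045]), ([246, 150], [0.4894, -0.32, 0.045])]
```

```bash
python3 -m creep '[{"dz":15,"claw":1},{"dz":35,"claw":1},{"dz":58,"claw":1},{"dz":78,"claw":1},{"dz":88,"claw":1},{"dz":92,"claw":1},{"dz":92,"claw":1},{"dz":92,"claw":-1},{"dz":92,"claw":-1},{"dz":92,"claw":-1}]'
python3 - <<'E'
from m import *
p=eyes.camera("top");
for (u,v),z in(((288.2,208.2),.055),): print(px2w(p,u,v,z))
E
```

```text
[ 0.52089914 -0.09070735  0.055     ]invalid input
```

```bash
python3 -m creep '[{"dx":0,"dy":0,"dz":15,"twist":0,"claw":1},{"dx":0,"dy":0,"dz":35,"twist":0,"claw":1},{"dx":0,"dy":0,"dz":58,"twist":0,"claw":1},{"dx":0,"dy":0,"dz":78,"twist":0,"claw":1},{"dx":0,"dy":0,"dz":88,"twist":0,"claw":1},{"dx":0,"dy":0,"dz":92,"twist":0,"claw":1},{"dx":0,"dy":0,"dz":92,"twist":0,"claw":1},{"dx":0,"dy":0,"dz":92,"twist":0,"claw":-1},{"dx":0,"dy":0,"dz":92,"twist":0,"claw":-1},{"dx":0,"dy":0,"dz":92,"twist":0,"claw":-1}]'
```

```text
t: 3.75
ee_pos: [0.4503, -0.3355, 0.0497]
eef_rot: [3.128, 0.282, 0.001]
wrist_force: [0.4, -0.3, -0.6]
width: 0.0326
finger_force: 0.0
```

```bash
python3 -m creep '[{"dx":0,"dy":0,"dz":0,"twist":0,"claw":-1},{"dx":0,"dy":0,"dz":0,"twist":0,"claw":-1},{"dx":0,"dy":0,"dz":-10,"twist":0,"claw":-1},{"dx":0,"dy":0,"dz":-30,"twist":0,"claw":-1},{"dx":0,"dy":0,"dz":-55,"twist":0,"claw":-1},{"dx":10,"dy":-20,"dz":-70,"twist":0,"claw":-1},{"dx":35,"dy":-65,"dz":-75,"twist":0,"claw":-1},{"dx":65,"dy":-115,"dz":-75,"twist":0,"claw":-1},{"dx":95,"dy":-150,"dz":-75,"twist":0,"claw":-1},{"dx":110,"dy":-170,"dz":-75,"twist":0,"claw":-1}]'
python3 - <<'E'
from m import *
p=eyes.camera("wrist");save(p,"w2.png");s=ctrl.sense()
print(s["ee_pos"].round(4),s["eef_rot"].round(3),s["width"])
E
```

```text
t: 5.0
ee_pos: [0.5293, -0.1445, 0.1248]
eef_rot: [-3.127, -0.289, -0.002]
wrist_force: [0.1, -1.0, -0.6]
width: 0.0184
finger_force: 58.6
[ 0.5307 -0.1409  0.1248] [-3.123 -0.295 -0.005] 0.01807526648045763
```

View pics/w2.png

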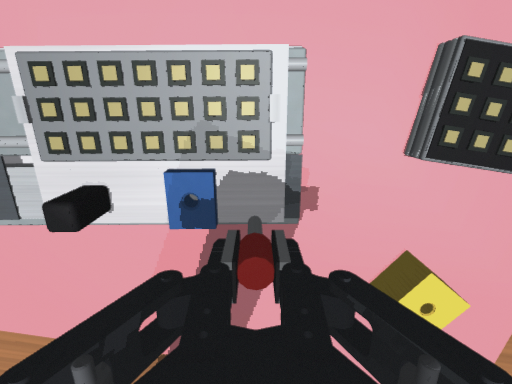

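The wrist view shows the pin held upright with its foot near (255,220). The hole is at about (192,199), the black grip's top near (65,217), and the carrier edges run parallel to the image rows.

```bash
cat > w.py <<'E'
from m import *
p=eyes.camera("wrist");s=ctrl.sense();print(s["ee_pos"].round(4),s["eef_rot"].round(3),np.round(p["T"][:3,3],4))
c=p["image"]
out=cv2.resize(c[140:300,30:310],None,fx=2.8,fy=2.8,interpolation=cv2.INTER_CUBIC);cv2.imwrite("pics/c2.png",out[:,:,::-1])
ci,st,m=blob(p,lambda R,G,B:(B>60)&(R<70)&(B>G+25),(150,160,225,240));print("blue",ci,st)
g=c.astype(int)[...,2]
for v in range(188,212,2): print(v,g[v,178:210:2].tolist())
E
python3 w.py
```

```text
[ 0.5296 -0.1435  0.1247] [-3.125e+00 -2.930e-01 -3.000e-03] [ 0.6056 -0.1274  0.2682]
blue [194.63808025 201.59323367] [ 169  174   51   57 2542]
188 [161, 160, 161, 162, 163, 160, 160, 159, 160, 160, 162, 162, 162, 162, 163, 163]
190 [160, 161, 160, 161, 162, 160, 161, 157, 160, 159, 162, 162, 162, 162, 162, 161]
192 [161, 160, 160, 160, 161, 162, 160, 160, 159, 160, 160, 161, 161, 162, 161, 160]
194 [162, 159, 160, 160, 161, 162, 161, 160, 153, 160, 161, 160, 161, 160, 161, 160]
196 [160, 159, 159, 159, 161, 145, 124, 109, 110, 115, 123, 154, 161, 160, 158, 159]
198 [159, 159, 159, 160, 156, 124, 78, 55, 91, 108, 110, 119, 149, 160, 102, 159]
200 [160, 159, 159, 158, 87, 69, 58, 57, 58, 89, 106, 105, 85, 104, 88, 88]
202 [150, 159, 90, 89, 75, 65, 57, 58, 58, 59, 65, 67, 73, 85, 89, 89]
204 [147, 89, 89, 88, 75, 67, 57, 58, 58, 57, 59, 57, 68, 84, 88, 90]
206 [159, 148, 90, 89, 81, 75, 58, 58, 57, 57, 58, 59, 77, 86, 87, 88]
208 [159, 147, 89, 89, 86, 76, 75, 62, 58, 58, 60, 73, 79, 88, 88, 88]
210 [158, 148, 90, 88, 88, 85, 77, 77, 76, 75, 76, 77, 87, 88, 89, 86]
```

View pics/c2.png

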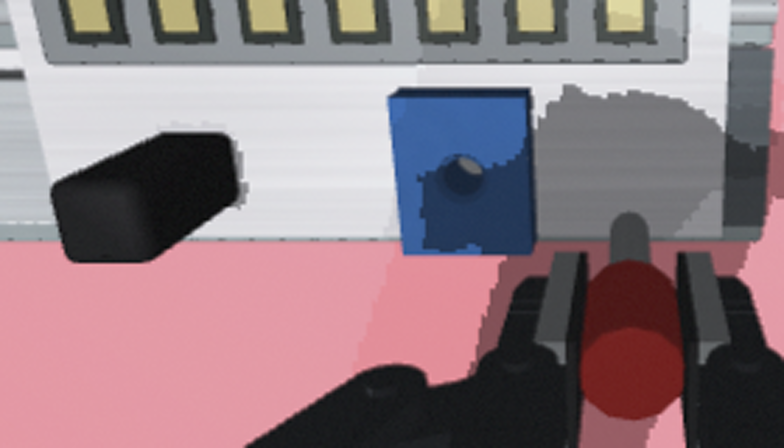

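```bash
cat > q.py <<'E'
from m import *
p=eyes.camera("wrist");s=ctrl.sense();t=s["ee_pos"];r=s["eef_rot"];R=cv2.Rodrigues(np.array(r))[0]
h=px2w(p,194.8,202.8,.055);g=px2w(p,66.4,220.7,.091);f=px2w(p,255,215.7,.084)
print(t.round(4),"R",R.round(4).tolist());print("hole",h,"grip",g,"d",np.linalg.norm((g-h)[:2]),"yaw",np.degrees(np.arctan2(-(g-h)[0],(g-h)[1])))
print("foot far edge rel tcp, tool axes",R.T@(f-t),"hole rel tcp",R.T@(h-t),"grip",R.T@(g-t))
for a in((170,178),(219,178),(175,230),(221,231)): print(px2w(p,*a,.055).round(4))
# head top disc centre
print("head",R.T@(px2w(p,30+632/2.8,140+373/2.8,.077+.075)-t))
for e in((45,225,.041),(225,225.5,.041)): print("edge",px2w(p,*e))
E
python3 q.py
```

```text
[ 0.5284 -0.1468  0.1245] R [[0.9832, 0.1824, 0.0001], [0.1824, -0.9832, 0.0004], [0.0002, -0.0003, -1.0]]
hole [ 0.52163641 -0.0935484   0.055     ] grip [ 0.50525611 -0.01154657  0.091     ] d 0.08362185087930113 yaw 11.296452641933895
foot far edge rel tcp, tool axes [ 0.00340556 -0.00305085  0.04051936] hole rel tcp [ 0.00305793 -0.05352584  0.0695369 ] grip [ 0.00191965 -0.1371524   0.03356585]
[ 0.5392 -0.0711  0.055 ]
[ 0.5466 -0.1103  0.055 ]
[ 0.4937 -0.0797  0.055 ]
[ 0.5001 -0.1189  0.055 ]
head [ 0.00032402 -0.00250029 -0.0274814 ]
edge [0.46916301 0.0412844  0.041     ]
edge [ 0.49941446 -0.12100158  0.041     ]
```

```bash
python3 -m creep '[{"dx":0.5,"dy":-6,"dz":0,"twist":0,"claw":-1},{"dx":1,"dy":-16,"dz":0,"twist":0,"claw":-1},{"dx":2,"dy":-28,"dz":2,"twist":0,"claw":-1},{"dx":3,"dy":-40,"dz":7,"twist":0,"claw":-1},{"dx":3.5,"dy":-47,"dz":13,"twist":0,"claw":-1},{"dx":3.5,"dy":-50.5,"dz":18,"twist":0,"claw":-1},{"dx":3.5,"dy":-50.5,"dz":20,"twist":0,"claw":-1},{"dx":3.5,"dy":-50.5,"dz":20,"twist":0,"claw":-1},{"dx":3.5,"dy":-50.5,"dz":20,"twist":0,"claw":-1},{"dx":3.5,"dy":-50.5,"dz":20,"twist":0,"claw":-1}]'
python3 - <<'E'
from m import *
p=eyes.camera("wrist");t=ctrl.sense()["ee_pos"];print(t)
out=cv2.resize(p["image"][150:270,180:330],None,fx=5,fy=5,interpolation=cv2.INTER_CUBIC);cv2.imwrite("pics/c3.png",out[:,:,::-1])
E
```

```text
t: 6.4
ee_pos: [0.5225, -0.0984, 0.1045]
eef_rot: [3.129, 0.281, 0.001]
wrist_force: [0.1, -0.6, -1.1]
width: 0.0181
finger_force: 58.6
[ 0.52252517 -0.09836389  0.10448204]
```

View pics/c3.png

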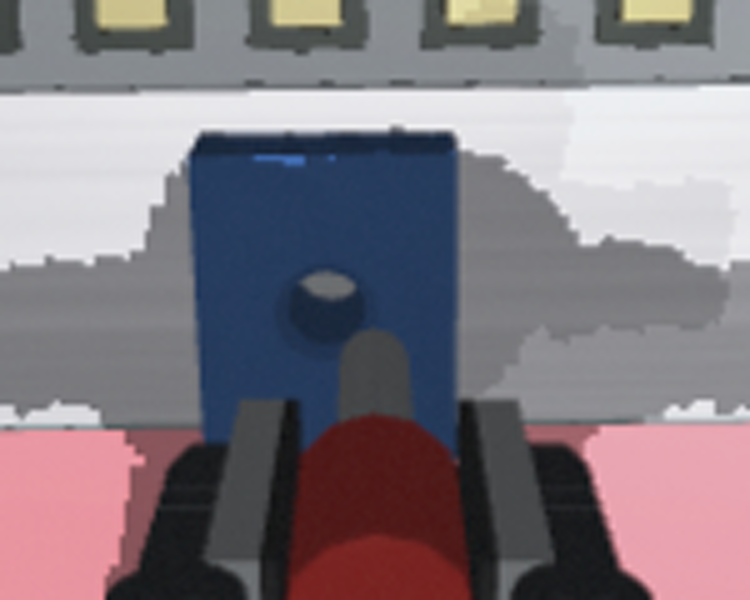

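The crop shows the foot's far edge at about (255,216) and the hole mouth's centre at (245.2,211.6), so the pin is still a few mm to the -y side of the hole.

```bash
python3 - <<'E'
from m import *
p=eyes.camera("wrist");s=ctrl.sense();t=s["ee_pos"];R=cv2.Rodrigues(np.array(s["eef_rot"]))[0]
h=px2w(p,245.2,211.6,.055)
for z in(.062,.064,.066):
  f=px2w(p,255,216,z);print(z,"hole-footfar tool",(R.T@(h-f)*1e3).round(2),"foot-tcp",(R.T@(f-t)*1e3).round(2))
print("head",(R.T@(px2w(p,180+379/5,150+585/5,.132)-t)*1e3).round(2),t,h)
out=p["image"]
# independent check: shank edges per row
for v in (224,226,228): print(v,out[v,240:272].astype(int).sum(1).tolist())
E
```

```text
0.062 hole-footfar tool [ 0.77 -7.5   7.  ] foot-tcp [ 0.6   0.09 42.44]
0.064 hole-footfar tool [-0.05 -7.5   9.  ] foot-tcp [ 1.42  0.09 40.44]
0.066 hole-footfar tool [-0.87 -7.5  11.  ] foot-tcp [ 2.24  0.09 38.44]
head [  2.27   0.52 -27.56] [ 0.52249852 -0.09829796  0.10443731] [ 0.52254239 -0.0907666   0.055     ]
224 [192, 188, 188, 188, 187, 190, 189, 194, 204, 205, 207, 207, 215, 209, 206, 206, 211, 209, 207, 206, 205, 202, 184, 188, 188, 184, 181, 185, 186, 186, 201, 272]
226 [187, 190, 190, 192, 191, 188, 186, 196, 210, 213, 207, 212, 213, 208, 209, 205, 207, 206, 202, 208, 209, 204, 191, 184, 187, 188, 182, 184, 186, 189, 194, 271]
228 [193, 191, 190, 188, 187, 188, 187, 193, 205, 209, 209, 210, 210, 213, 206, 209, 209, 208, 205, 208, 205, 204, 192, 188, 185, 185, 184, 192, 185, 184, 200, 270]
```

```bash
python3 -m creep '[{"dx":1.5,"dy":-3,"dz":0,"twist":0,"claw":-1},{"dx":3.2,"dy":-7.3,"dz":0,"twist":0,"claw":-1},{"dx":3.2,"dy":-7.3,"dz":0,"twist":0,"claw":-1},{"dx":3.2,"dy":-7.3,"dz":2,"twist":0,"claw":-1},{"dx":3.2,"dy":-7.3,"dz":5,"twist":0,"claw":-1},{"dx":3.2,"dy":-7.3,"dz":8,"twist":0,"claw":-1},{"dx":3.2,"dy":-7.3,"dz":11,"twist":0,"claw":-1},{"dx":3.2,"dy":-7.3,"dz":14,"twist":0,"claw":-1},{"dx":3.2,"dy":-7.3,"dz":16,"twist":0,"claw":-1},{"dx":3.2,"dy":-7.3,"dz":16,"twist":0,"claw":-1}]'
python3 - <<'E'
from m import *
p=eyes.camera("wrist");t=ctrl.sense();print(t["ee_pos"],t["wrist_force"])
out=cv2.resize(p["image"][150:270,180:330],None,fx=5,fy=5,interpolation=cv2.INTER_CUBIC);cv2.imwrite("pics/c4.png",out[:,:,::-1])
E
```

```text
t: 7.75
ee_pos: [0.5241, -0.0903, 0.0881]
eef_rot: [-3.129, -0.282, 0.001]
wrist_force: [-0.0, 0.5, -0.4]
width: 0.0184
finger_force: 58.6
[ 0.52419558 -0.09035384  0.08826418] [ 0.12226515 -0.18819845 -1.27188315]
```

View pics/c4.png

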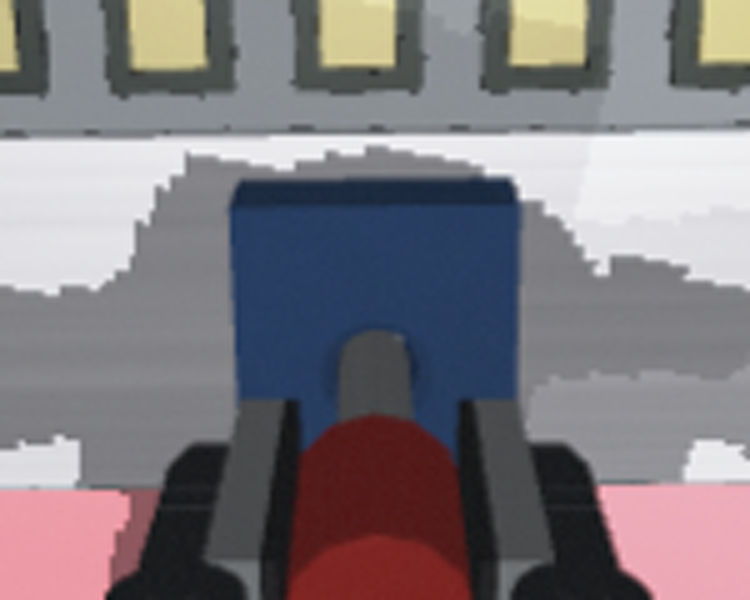

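The shank is inside the hole mouth and centred left to right, with almost no force. I lower it to the strip and release.

```bash
python3 -m creep '[{"dx":0,"dy":0,"dz":3,"twist":0,"claw":-1},{"dx":0,"dy":0,"dz":7,"twist":0,"claw":-1},{"dx":0,"dy":0,"dz":11,"twist":0,"claw":-1},{"dx":0,"dy":0,"dz":14,"twist":0,"claw":-1},{"dx":0,"dy":0,"dz":16,"twist":0,"claw":-1},{"dx":0,"dy":0,"dz":16,"twist":0,"claw":-1},{"dx":0,"dy":0,"dz":16,"twist":0,"claw":0.2},{"dx":0,"dy":0,"dz":16,"twist":0,"claw":0.2},{"dx":0,"dy":0,"dz":16,"twist":0,"claw":0.2},{"dx":0,"dy":0,"dz":16,"twist":0,"claw":0.2}]'
```

```text
t: 9.05
ee_pos: [0.5243, -0.0904, 0.0724]
eef_rot: [3.129, 0.282, 0.0]
wrist_force: [0.0, 0.6, -0.2]
width: 0.0512
finger_force: 0.0
```

```bash
python3 -m creep '[{"dx":0,"dy":0,"dz":-10,"twist":0,"claw":0.2},{"dx":0,"dy":0,"dz":-30,"twist":0,"claw":0.2},{"dx":0,"dy":0,"dz":-50,"twist":0,"claw":0.2},{"dx":0,"dy":0,"dz":-60,"twist":0,"claw":0.2},{"dx":-1,"dy":-15,"dz":-60,"twist":0,"claw":0.2},{"dx":-1.5,"dy":-40,"dz":-60,"twist":0,"claw":0.2},{"dx":-1.5,"dy":-65,"dz":-60,"twist":0,"claw":0.2},{"dx":-1.5,"dy":-80,"dz":-60,"twist":0,"claw":0.2},{"dx":-1.5,"dy":-85,"dz":-60,"twist":0,"claw":0.2},{"dx":-1.5,"dy":-85,"dz":-60,"twist":0,"claw":0.2}]'
python3 - <<'E'
from m import *
p=eyes.camera("wrist");save(p,"w3.png");q=eyes.camera("scene");a=ctrl.sense();print(a["ee_pos"].round(4))
c,st,m=blob(q,red,(200,180,260,230));print("scene red",c,st)
c,st,m=blob(q,blu,(205,195,260,235));print("scene blu",c,st)
a=cv2.resize(p["image"],(400,300));b=cv2.resize(q["image"][180:270,195:315],(400,300),interpolation=cv2.INTER_CUBIC)
cv2.imwrite("pics/c5.png",np.hstack([a,b])[:,:,::-1])
E
```

```text
t: 10.3
ee_pos: [0.5075, -0.0073, 0.1321]
eef_rot: [3.128, 0.282, -0.001]
wrist_force: [-0.2, -0.3, 0.7]
width: 0.0515
finger_force: 0.0
[ 0.5077 -0.0082  0.1322]
scene red [229.85714286 209.80952381] [228 208   5   5  21]
scene blu [230.63291139 218.13924051] [223 213  15  11  79]
```

View pics/c5.png

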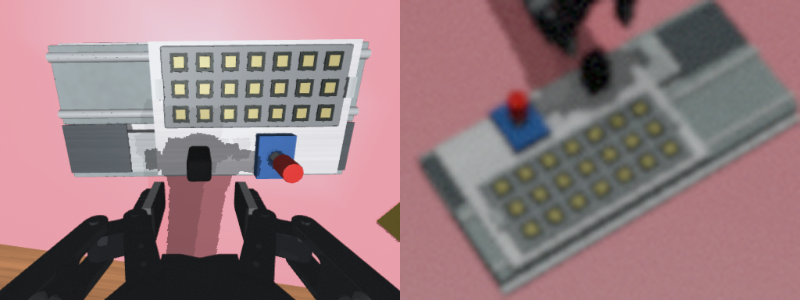

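The pin stands in the block's hole with its head raised, so it is riding on the strip. The grip is centred between the fingers. Now I descend and grip it.

```bash
python3 -m creep '[{"dx":0,"dy":0,"dz":10,"twist":0,"claw":0.2},{"dx":0,"dy":0,"dz":28,"twist":0,"claw":0.2},{"dx":0,"dy":0,"dz":48,"twist":0,"claw":0.2},{"dx":0,"dy":0,"dz":64,"twist":0,"claw":0.2},{"dx":0,"dy":0,"dz":72,"twist":0,"claw":0.2},{"dx":0,"dy":0,"dz":74,"twist":0,"claw":0.2},{"dx":0,"dy":0,"dz":74,"twist":0,"claw":-1},{"dx":0,"dy":0,"dz":74,"twist":0,"claw":-1},{"dx":0,"dy":0,"dz":74,"twist":0,"claw":-1},{"dx":0,"dy":0,"dz":74,"twist":0,"claw":-1}]'
cat > chk.py <<'E'
from m import *
q=eyes.camera("scene");w=eyes.camera("wrist");s=ctrl.sense()
c,st,m=blob(q,red,(195,160,340,240));b,sb,m=blob(q,blu,(195,160,340,240))
print("scene red-blu",(c-b).round(2),"red top",st[1],"blu",b.round(1), "F",s["wrist_force"].round(1),"p",s["ee_pos"].round(4),"t",s["t"])
try:
  c,st,m=blob(w,lambda R,G,B:(R>90)&(G<70)&(B<70)&(R>2.2*B),(256,120,512,384));print("wrist red",c.round(1),st)
except Exception as e: print("no red")
E
python3 chk.py
```

```text
t: 11.65
ee_pos: [0.5082, -0.0069, 0.0591]
eef_rot: [3.129, 0.283, 0.002]
wrist_force: [-0.9, -0.1, 4.6]
width: 0.0234
finger_force: 59.9
scene red-blu [-0.62 -8.2 ] red top 208 blu [230.6 218.2] F [-1.9  0.6  5. ] p [ 0.5082 -0.0069  0.0591] t 11.75
wrist red [440.5 283.8] [ 419  259   44   45 1268]
```

```bash
python3 -m creep '[{"dx":0,"dy":-1.5,"dz":0,"twist":0,"claw":-1},{"dx":0,"dy":-4,"dz":0,"twist":0,"claw":-1},{"dx":0,"dy":-7,"dz":0,"twist":0,"claw":-1},{"dx":0,"dy":-10,"dz":0,"twist":0,"claw":-1},{"dx":0,"dy":-13,"dz":0,"twist":0,"claw":-1},{"dx":0,"dy":-16,"dz":0,"twist":0,"claw":-1},{"dx":0,"dy":-19,"dz":0,"twist":0,"claw":-1},{"dx":0,"dy":-21.5,"dz":0,"twist":0,"claw":-1},{"dx":0,"dy":-23.5,"dz":0,"twist":0,"claw":-1},{"dx":0,"dy":-24,"dz":0,"twist":0,"claw":-1}]'; python3 chk.py
```

```text
t: 13.0
ee_pos: [0.504, 0.0151, 0.0591]
eef_rot: [3.127, 0.281, 0.002]
wrist_force: [-1.4, -3.7, 6.2]
width: 0.0229
finger_force: 60.3
scene red-blu [ 1.11 -9.51] red top 203 blu [236.1 214.7] F [-2.  -2.8  6. ] p [0.5039 0.0151 0.0591] t 13.1
wrist red [428.6 282.7] [ 406  244   46   61 1430]
```

```bash
cat >> chk.py <<'E'
import sys
sys.exit(1 if st[1]+st[3]<299 or np.linalg.norm(s["wrist_force"][:2])>8 else 0)
E
python3 -m creep '[{"dx":0,"dy":-0.3,"dz":0,"twist":0,"claw":-1},{"dx":0,"dy":-0.6,"dz":0,"twist":0,"claw":-1},{"dx":0,"dy":-0.9,"dz":0,"twist":0,"claw":-1},{"dx":0,"dy":-1.2,"dz":0,"twist":0,"claw":-1},{"dx":0,"dy":-1.5,"dz":0,"twist":0,"claw":-1},{"dx":0,"dy":-1.8,"dz":0,"twist":0,"claw":-1},{"dx":0,"dy":-2.1,"dz":0,"twist":0,"claw":-1},{"dx":0,"dy":-2.4,"dz":0,"twist":0,"claw":-1},{"dx":0,"dy":-2.7,"dz":0,"twist":0,"claw":-1},{"dx":0,"dy":-3,"dz":0,"twist":0,"claw":-1}]' >/dev/null; python3 chk.py && python3 -m creep '[{"dx":0,"dy":-0.3,"dz":0,"twist":0,"claw":-1},{"dx":0,"dy":-0.6,"dz":0,"twist":0,"claw":-1},{"dx":0,"dy":-0.9,"dz":0,"twist":0,"claw":-1},{"dx":0,"dy":-1.2,"dz":0,"twist":0,"claw":-1},{"dx":0,"dy":-1.5,"dz":0,"twist":0,"claw":-1},{"dx":0,"dy":-1.8,"dz":0,"twist":0,"claw":-1},{"dx":0,"dy":-2.1,"dz":0,"twist":0,"claw":-1},{"dx":0,"dy":-2.4,"dz":0,"twist":0,"claw":-1},{"dx":0,"dy":-2.7,"dz":0,"twist":0,"claw":-1},{"dx":0,"dy":-3,"dz":0,"twist":0,"claw":-1}]' >/dev/null && python3 chk.py
```

```text
scene red-blu [ 1.28 -9.25] red top 202 blu [237.  214.1] F [-1.  -3.6  6.6] p [0.5034 0.0179 0.0591] t 14.45
wrist red [428.6 282.7] [ 406  244   46   61 1428]
scene red-blu [ 1.2 -9.6] red top 202 blu [237.9 213.8] F [-0.2 -2.9  5.4] p [0.5028 0.0208 0.059 ] t 15.8
wrist red [428.4 283. ] [ 406  246   46   59 1395]
```

```bash
python3 -m creep '[{"dx":0,"dy":-0.3,"dz":0,"twist":0,"claw":-1},{"dx":0,"dy":-0.6,"dz":0,"twist":0,"claw":-1},{"dx":0,"dy":-0.9,"dz":0,"twist":0,"claw":-1},{"dx":0,"dy":-1.2,"dz":0,"twist":0,"claw":-1},{"dx":0,"dy":-1.5,"dz":0,"twist":0,"claw":-1},{"dx":0,"dy":-1.8,"dz":0,"twist":0,"claw":-1},{"dx":0,"dy":-2.1,"dz":0,"twist":0,"claw":-1},{"dx":0,"dy":-2.4,"dz":0,"twist":0,"claw":-1},{"dx":0,"dy":-2.7,"dz":0,"twist":0,"claw":-1},{"dx":0,"dy":-3,"dz":0,"twist":0,"claw":-1}]' >/dev/null; python3 chk.py && python3 -m creep '[{"dx":0,"dy":-0.3,"dz":0,"twist":0,"claw":-1},{"dx":0,"dy":-0.6,"dz":0,"twist":0,"claw":-1},{"dx":0,"dy":-0.9,"dz":0,"twist":0,"claw":-1},{"dx":0,"dy":-1.2,"dz":0,"twist":0,"claw":-1},{"dx":0,"dy":-1.5,"dz":0,"twist":0,"claw":-1},{"dx":0,"dy":-1.8,"dz":0,"twist":0,"claw":-1},{"dx":0,"dy":-2.1,"dz":0,"twist":0,"claw":-1},{"dx":0,"dy":-2.4,"dz":0,"twist":0,"claw":-1},{"dx":0,"dy":-2.7,"dz":0,"twist":0,"claw":-1},{"dx":0,"dy":-3,"dz":0,"twist":0,"claw":-1}]' >/dev/null && python3 chk.py && python3 -m creep '[{"dx":0,"dy":-0.3,"dz":0,"twist":0,"claw":-1},{"dx":0,"dy":-0.6,"dz":0,"twist":0,"claw":-1},{"dx":0,"dy":-0.9,"dz":0,"twist":0,"claw":-1},{"dx":0,"dy":-1.2,"dz":0,"twist":0,"claw":-1},{"dx":0,"dy":-1.5,"dz":0,"twist":0,"claw":-1},{"dx":0,"dy":-1.8,"dz":0,"twist":0,"claw":-1},{"dx":0,"dy":-2.1,"dz":0,"twist":0,"claw":-1},{"dx":0,"dy":-2.4,"dz":0,"twist":0,"claw":-1},{"dx":0,"dy":-2.7,"dz":0,"twist":0,"claw":-1},{"dx":0,"dy":-3,"dz":0,"twist":0,"claw":-1}]' >/dev/null && python3 chk.py
```

```text
scene red-blu [ 1.23 -9.23] red top 202 blu [238.5 213.2] F [-1.6 -2.8  6. ] p [0.5023 0.0238 0.0591] t 17.15
wrist red [429.  285.1] [ 406  261   46   44 1316]
scene red-blu [ 1.23 -9.4 ] red top 201 blu [239.3 212.8] F [-1.6 -3.8  5.8] p [0.5017 0.0267 0.0591] t 18.5
wrist red [428.5 282.6] [ 406  244   46   61 1431]
scene red-blu [ 1.04 -9.41] red top 201 blu [240.3 212.6] F [-0.8 -3.3  5.9] p [0.5011 0.0297 0.059 ] t 19.85
wrist red [428.6 282.8] [ 406  245   46   60 1418]
```

```bash
python3 -m creep '[{"dx":0,"dy":-0.3,"dz":0,"twist":0,"claw":-1},{"dx":0,"dy":-0.6,"dz":0,"twist":0,"claw":-1},{"dx":0,"dy":-0.9,"dz":0,"twist":0,"claw":-1},{"dx":0,"dy":-1.2,"dz":0,"twist":0,"claw":-1},{"dx":0,"dy":-1.5,"dz":0,"twist":0,"claw":-1},{"dx":0,"dy":-1.8,"dz":0,"twist":0,"claw":-1},{"dx":0,"dy":-2.1,"dz":0,"twist":0,"claw":-1},{"dx":0,"dy":-2.4,"dz":0,"twist":0,"claw":-1},{"dx":0,"dy":-2.7,"dz":0,"twist":0,"claw":-1},{"dx":0,"dy":-3,"dz":0,"twist":0,"claw":-1}]' >/dev/null; python3 chk.py && python3 -m creep '[{"dx":0,"dy":-0.3,"dz":0,"twist":0,"claw":-1},{"dx":0,"dy":-0.6,"dz":0,"twist":0,"claw":-1},{"dx":0,"dy":-0.9,"dz":0,"twist":0,"claw":-1},{"dx":0,"dy":-1.2,"dz":0,"twist":0,"claw":-1},{"dx":0,"dy":-1.5,"dz":0,"twist":0,"claw":-1},{"dx":0,"dy":-1.8,"dz":0,"twist":0,"claw":-1},{"dx":0,"dy":-2.1,"dz":0,"twist":0,"claw":-1},{"dx":0,"dy":-2.4,"dz":0,"twist":0,"claw":-1},{"dx":0,"dy":-2.7,"dz":0,"twist":0,"claw":-1},{"dx":0,"dy":-3,"dz":0,"twist":0,"claw":-1}]' >/dev/null && python3 chk.py && python3 -m creep '[{"dx":0,"dy":-0.3,"dz":0,"twist":0,"claw":-1},{"dx":0,"dy":-0.6,"dz":0,"twist":0,"claw":-1},{"dx":0,"dy":-0.9,"dz":0,"twist":0,"claw":-1},{"dx":0,"dy":-1.2,"dz":0,"twist":0,"claw":-1},{"dx":0,"dy":-1.5,"dz":0,"twist":0,"claw":-1},{"dx":0,"dy":-1.8,"dz":0,"twist":0,"claw":-1},{"dx":0,"dy":-2.1,"dz":0,"twist":0,"claw":-1},{"dx":0,"dy":-2.4,"dz":0,"twist":0,"claw":-1},{"dx":0,"dy":-2.7,"dz":0,"twist":0,"claw":-1},{"dx":0,"dy":-3,"dz":0,"twist":0,"claw":-1}]' >/dev/null && python3 chk.py
```

```text
scene red-blu [ 1.3  -9.55] red top 200 blu [240.9 212. ] F [-0.7 -2.7  6.6] p [0.5005 0.0326 0.0591] t 21.2
wrist red [428.6 282.9] [ 406  244   46   61 1419]
scene red-blu [ 1.34 -9.29] red top 200 blu [241.8 211.5] F [-0.7 -3.5  6.8] p [0.5    0.0356 0.059 ] t 22.55
wrist red [428.5 282.5] [ 406  244   46   61 1436]
scene red-blu [ 1.32 -9.36] red top 199 blu [242.6 210.8] F [-1.5 -2.   7. ] p [0.4994 0.0385 0.0591] t 23.9
wrist red [428.6 282.7] [ 406  244   46   61 1421]
```

```bash
python3 -m creep '[{"dx":0,"dy":-0.3,"dz":0,"twist":0,"claw":-1},{"dx":0,"dy":-0.6,"dz":0,"twist":0,"claw":-1},{"dx":0,"dy":-0.9,"dz":0,"twist":0,"claw":-1},{"dx":0,"dy":-1.2,"dz":0,"twist":0,"claw":-1},{"dx":0,"dy":-1.5,"dz":0,"twist":0,"claw":-1},{"dx":0,"dy":-1.8,"dz":0,"twist":0,"claw":-1},{"dx":0,"dy":-2.1,"dz":0,"twist":0,"claw":-1},{"dx":0,"dy":-2.4,"dz":0,"twist":0,"claw":-1},{"dx":0,"dy":-2.7,"dz":0,"twist":0,"claw":-1},{"dx":0,"dy":-3,"dz":0,"twist":0,"claw":-1}]' >/dev/null; python3 chk.py && python3 -m creep '[{"dx":0,"dy":-0.3,"dz":0,"twist":0,"claw":-1},{"dx":0,"dy":-0.6,"dz":0,"twist":0,"claw":-1},{"dx":0,"dy":-0.9,"dz":0,"twist":0,"claw":-1},{"dx":0,"dy":-1.2,"dz":0,"twist":0,"claw":-1},{"dx":0,"dy":-1.5,"dz":0,"twist":0,"claw":-1},{"dx":0,"dy":-1.8,"dz":0,"twist":0,"claw":-1},{"dx":0,"dy":-2.1,"dz":0,"twist":0,"claw":-1},{"dx":0,"dy":-2.4,"dz":0,"twist":0,"claw":-1},{"dx":0,"dy":-2.7,"dz":0,"twist":0,"claw":-1},{"dx":0,"dy":-3,"dz":0,"twist":0,"claw":-1}]' >/dev/null && python3 chk.py && python3 -m creep '[{"dx":0,"dy":-0.3,"dz":0,"twist":0,"claw":-1},{"dx":0,"dy":-0.6,"dz":0,"twist":0,"claw":-1},{"dx":0,"dy":-0.9,"dz":0,"twist":0,"claw":-1},{"dx":0,"dy":-1.2,"dz":0,"twist":0,"claw":-1},{"dx":0,"dy":-1.5,"dz":0,"twist":0,"claw":-1},{"dx":0,"dy":-1.8,"dz":0,"twist":0,"claw":-1},{"dx":0,"dy":-2.1,"dz":0,"twist":0,"claw":-1},{"dx":0,"dy":-2.4,"dz":0,"twist":0,"claw":-1},{"dx":0,"dy":-2.7,"dz":0,"twist":0,"claw":-1},{"dx":0,"dy":-3,"dz":0,"twist":0,"claw":-1}]' >/dev/null && python3 chk.py
```

```text
scene red-blu [ 1.52 -9.57] red top 199 blu [243.3 210.8] F [-1.5 -3.7  6.7] p [0.4988 0.0415 0.059 ] t 25.25
wrist red [428.4 282.9] [ 406  244   46   61 1405]
scene red-blu [ 1.14 -9.49] red top 198 blu [244.2 210.2] F [-2.6 -2.9  7.1] p [0.4983 0.0444 0.059 ] t 26.6
wrist red [428.6 283. ] [ 406  244   46   61 1411]
scene red-blu [ 1.63 -9.99] red top 196 blu [244.9 209.8] F [-2.1 -3.8  7.4] p [0.4977 0.0474 0.059 ] t 27.95
wrist red [428.6 282.6] [ 406  244   46   61 1431]
```

```bash
python3 -m creep '[{"dx":0,"dy":-0.3,"dz":0,"twist":0,"claw":-1},{"dx":0,"dy":-0.6,"dz":0,"twist":0,"claw":-1},{"dx":0,"dy":-0.9,"dz":0,"twist":0,"claw":-1},{"dx":0,"dy":-1.2,"dz":0,"twist":0,"claw":-1},{"dx":0,"dy":-1.5,"dz":0,"twist":0,"claw":-1},{"dx":0,"dy":-1.8,"dz":0,"twist":0,"claw":-1},{"dx":0,"dy":-2.1,"dz":0,"twist":0,"claw":-1},{"dx":0,"dy":-2.4,"dz":0,"twist":0,"claw":-1},{"dx":0,"dy":-2.7,"dz":0,"twist":0,"claw":-1},{"dx":0,"dy":-3,"dz":0,"twist":0,"claw":-1}]' >/dev/null; python3 chk.py && python3 -m creep '[{"dx":0,"dy":-0.3,"dz":0,"twist":0,"claw":-1},{"dx":0,"dy":-0.6,"dz":0,"twist":0,"claw":-1},{"dx":0,"dy":-0.9,"dz":0,"twist":0,"claw":-1},{"dx":0,"dy":-1.2,"dz":0,"twist":0,"claw":-1},{"dx":0,"dy":-1.5,"dz":0,"twist":0,"claw":-1},{"dx":0,"dy":-1.8,"dz":0,"twist":0,"claw":-1},{"dx":0,"dy":-2.1,"dz":0,"twist":0,"claw":-1},{"dx":0,"dy":-2.4,"dz":0,"twist":0,"claw":-1},{"dx":0,"dy":-2.7,"dz":0,"twist":0,"claw":-1},{"dx":0,"dy":-3,"dz":0,"twist":0,"claw":-1}]' >/dev/null && python3 chk.py && python3 -m creep '[{"dx":0,"dy":-0.3,"dz":0,"twist":0,"claw":-1},{"dx":0,"dy":-0.6,"dz":0,"twist":0,"claw":-1},{"dx":0,"dy":-0.9,"dz":0,"twist":0,"claw":-1},{"dx":0,"dy":-1.2,"dz":0,"twist":0,"claw":-1},{"dx":0,"dy":-1.5,"dz":0,"twist":0,"claw":-1},{"dx":0,"dy":-1.8,"dz":0,"twist":0,"claw":-1},{"dx":0,"dy":-2.1,"dz":0,"twist":0,"claw":-1},{"dx":0,"dy":-2.4,"dz":0,"twist":0,"claw":-1},{"dx":0,"dy":-2.7,"dz":0,"twist":0,"claw":-1},{"dx":0,"dy":-3,"dz":0,"twist":0,"claw":-1}]' >/dev/null && python3 chk.py
```

```text
scene red-blu [ 1.35 -9.46] red top 197 blu [245.9 209.1] F [-2.2 -3.2  6.5] p [0.4971 0.0504 0.0591] t 29.3
wrist red [428.6 282.9] [ 406  244   46   61 1405]
scene red-blu [ 1.68 -9.53] red top 197 blu [246.5 208.7] F [-2.  -3.6  7.8] p [0.4966 0.0533 0.059 ] t 30.65
wrist red [428.6 282.8] [ 406  244   46   61 1423]
scene red-blu [ 1.48 -9.66] red top 196 blu [247.4 208.3] F [-2.7 -3.6  7.8] p [0.496  0.0563 0.0591] t 32.0
wrist red [428.6 282.6] [ 406  245   46   60 1439]
```

```bash
python3 -m creep '[{"dx":0,"dy":-0.3,"dz":0,"twist":0,"claw":-1},{"dx":0,"dy":-0.6,"dz":0,"twist":0,"claw":-1},{"dx":0,"dy":-0.9,"dz":0,"twist":0,"claw":-1},{"dx":0,"dy":-1.2,"dz":0,"twist":0,"claw":-1},{"dx":0,"dy":-1.5,"dz":0,"twist":0,"claw":-1},{"dx":0,"dy":-1.8,"dz":0,"twist":0,"claw":-1},{"dx":0,"dy":-2.1,"dz":0,"twist":0,"claw":-1},{"dx":0,"dy":-2.4,"dz":0,"twist":0,"claw":-1},{"dx":0,"dy":-2.7,"dz":0,"twist":0,"claw":-1},{"dx":0,"dy":-3,"dz":0,"twist":0,"claw":-1}]' >/dev/null; python3 chk.py && python3 -m creep '[{"dx":0,"dy":-0.3,"dz":0,"twist":0,"claw":-1},{"dx":0,"dy":-0.6,"dz":0,"twist":0,"claw":-1},{"dx":0,"dy":-0.9,"dz":0,"twist":0,"claw":-1},{"dx":0,"dy":-1.2,"dz":0,"twist":0,"claw":-1},{"dx":0,"dy":-1.5,"dz":0,"twist":0,"claw":-1},{"dx":0,"dy":-1.8,"dz":0,"twist":0,"claw":-1},{"dx":0,"dy":-2.1,"dz":0,"twist":0,"claw":-1},{"dx":0,"dy":-2.4,"dz":0,"twist":0,"claw":-1},{"dx":0,"dy":-2.7,"dz":0,"twist":0,"claw":-1},{"dx":0,"dy":-3,"dz":0,"twist":0,"claw":-1}]' >/dev/null && python3 chk.py && python3 -m creep '[{"dx":0,"dy":-0.3,"dz":0,"twist":0,"claw":-1},{"dx":0,"dy":-0.6,"dz":0,"twist":0,"claw":-1},{"dx":0,"dy":-0.9,"dz":0,"twist":0,"claw":-1},{"dx":0,"dy":-1.2,"dz":0,"twist":0,"claw":-1},{"dx":0,"dy":-1.5,"dz":0,"twist":0,"claw":-1},{"dx":0,"dy":-1.8,"dz":0,"twist":0,"claw":-1},{"dx":0,"dy":-2.1,"dz":0,"twist":0,"claw":-1},{"dx":0,"dy":-2.4,"dz":0,"twist":0,"claw":-1},{"dx":0,"dy":-2.7,"dz":0,"twist":0,"claw":-1},{"dx":0,"dy":-3,"dz":0,"twist":0,"claw":-1}]' >/dev/null && python3 chk.py
```

```text
scene red-blu [ 1.54 -9.62] red top 195 blu [248.1 207.8] F [-1.9 -4.5  6.9] p [0.4954 0.0592 0.059 ] t 33.35
wrist red [428.6 282.5] [ 406  244   46   61 1432]
scene red-blu [ 1.55 -9.71] red top 194 blu [249.  207.4] F [-2.6 -4.1  7.8] p [0.4948 0.0622 0.0591] t 34.7
wrist red [428.4 282.6] [ 406  244   46   61 1424]
scene red-blu [ 1.51 -9.53] red top 195 blu [249.7 207. ] F [-2.2 -3.3  7.4] p [0.4943 0.0652 0.0591] t 36.05
wrist red [429.1 285. ] [ 406  257   46   48 1321]
```

```bash
python3 -m creep '[{"dx":0,"dy":-0.3,"dz":0,"twist":0,"claw":-1},{"dx":0,"dy":-0.6,"dz":0,"twist":0,"claw":-1},{"dx":0,"dy":-0.9,"dz":0,"twist":0,"claw":-1},{"dx":0,"dy":-1.2,"dz":0,"twist":0,"claw":-1},{"dx":0,"dy":-1.5,"dz":0,"twist":0,"claw":-1},{"dx":0,"dy":-1.8,"dz":0,"twist":0,"claw":-1},{"dx":0,"dy":-2.1,"dz":0,"twist":0,"claw":-1},{"dx":0,"dy":-2.4,"dz":0,"twist":0,"claw":-1},{"dx":0,"dy":-2.7,"dz":0,"twist":0,"claw":-1},{"dx":0,"dy":-3,"dz":0,"twist":0,"claw":-1}]' >/dev/null; python3 chk.py && python3 -m creep '[{"dx":0,"dy":-0.3,"dz":0,"twist":0,"claw":-1},{"dx":0,"dy":-0.6,"dz":0,"twist":0,"claw":-1},{"dx":0,"dy":-0.9,"dz":0,"twist":0,"claw":-1},{"dx":0,"dy":-1.2,"dz":0,"twist":0,"claw":-1},{"dx":0,"dy":-1.5,"dz":0,"twist":0,"claw":-1},{"dx":0,"dy":-1.8,"dz":0,"twist":0,"claw":-1},{"dx":0,"dy":-2.1,"dz":0,"twist":0,"claw":-1},{"dx":0,"dy":-2.4,"dz":0,"twist":0,"claw":-1},{"dx":0,"dy":-2.7,"dz":0,"twist":0,"claw":-1},{"dx":0,"dy":-3,"dz":0,"twist":0,"claw":-1}]' >/dev/null && python3 chk.py && python3 -m creep '[{"dx":0,"dy":-0.3,"dz":0,"twist":0,"claw":-1},{"dx":0,"dy":-0.6,"dz":0,"twist":0,"claw":-1},{"dx":0,"dy":-0.9,"dz":0,"twist":0,"claw":-1},{"dx":0,"dy":-1.2,"dz":0,"twist":0,"claw":-1},{"dx":0,"dy":-1.5,"dz":0,"twist":0,"claw":-1},{"dx":0,"dy":-1.8,"dz":0,"twist":0,"claw":-1},{"dx":0,"dy":-2.1,"dz":0,"twist":0,"claw":-1},{"dx":0,"dy":-2.4,"dz":0,"twist":0,"claw":-1},{"dx":0,"dy":-2.7,"dz":0,"twist":0,"claw":-1},{"dx":0,"dy":-3,"dz":0,"twist":0,"claw":-1}]' >/dev/null && python3 chk.py
```

```text
scene red-blu [ 1.88 -9.47] red top 194 blu [250.5 206.4] F [-2.2 -3.1  8.3] p [0.4937 0.0683 0.059 ] t 37.4
wrist red [429.  282.5] [ 406  246   46   57 1347]
scene red-blu [-0.02 -6.17] red top 198 blu [251.9 206.3] F [-1.8 -3.1  7.7] p [0.4931 0.0713 0.059 ] t 38.75
wrist red [419.3 265.8] [ 401  240   39   45 1083]
```

The pin dropped: the head moved from (429,283) to (419,266) in the wrist view, and the force stayed at sliding friction, so the chain stopped. I release the grip and rise clear.

```bash
python3 -m creep '[{"dx":0,"dy":0,"dz":0,"twist":0,"claw":0.2},{"dx":0,"dy":0,"dz":0,"twist":0,"claw":0.2},{"dx":0,"dy":0,"dz":0,"twist":0,"claw":0.2},{"dx":0,"dy":0,"dz":0,"twist":0,"claw":0.2},{"dx":0,"dy":0,"dz":-5,"twist":0,"claw":0.2},{"dx":0,"dy":0,"dz":-20,"twist":0,"claw":0.2},{"dx":0,"dy":0,"dz":-40,"twist":0,"claw":0.2},{"dx":0,"dy":0,"dz":-60,"twist":0,"claw":0.2},{"dx":0,"dy":0,"dz":-73,"twist":0,"claw":0.2},{"dx":0,"dy":0,"dz":-73,"twist":0,"claw":0.2}]'
python3 - <<'E'
from m import *
p=eyes.camera("wrist");q=eyes.camera("top");a=ctrl.sense();print(a["ee_pos"].round(4),a["wrist_force"])
c,st,m=blob(p,lambda R,G,B:(R>90)&(G<70)&(B<70)&(R>2.2*B),(256,120,512,384));print("red",c,st)
for z in (.083,.098): print(z,px2w(p,*c,z), "dia mm",)
a=cv2.resize(p["image"][130:250,240:400],(400,300),interpolation=cv2.INTER_CUBIC);b=cv2.resize(q["image"][130:270,170:357],(400,300),interpolation=cv2.INTER_CUBIC)
cv2.imwrite("pics/c6.png",np.hstack([a,b])[:,:,::-1])
for l in ("chip_tub","flask","tray_stack"): print(l,[np.round(b["box"],1).tolist() for b in finder.boxes_of(q,l)[:1]])
E
```

```text
t: 40.0
ee_pos: [0.4942, 0.0729, 0.1328]
eef_rot: [-3.129, -0.282, -0.005]
wrist_force: [-0.6, 0.1, 0.7]
width: 0.0517
finger_force: 0.0
[0.4927 0.0726 0.131 ] [-0.51360985  0.03440073  0.06583693]
red [365.60640732 215.95423341] [354 205  24  23 437]
0.083 [ 0.50712946 -0.01135197  0.083     ] dia mm
0.098 [ 0.51193566 -0.0037662   0.098     ] dia mm
chip_tub [[97.5, 244.8, 38.7, 35.0]]
flask [[88.8, 120.8, 49.6, 47.4]]
tray_stack [[353.6, 144.1, 62.5, 45.2]]
```

View pics/c6.png

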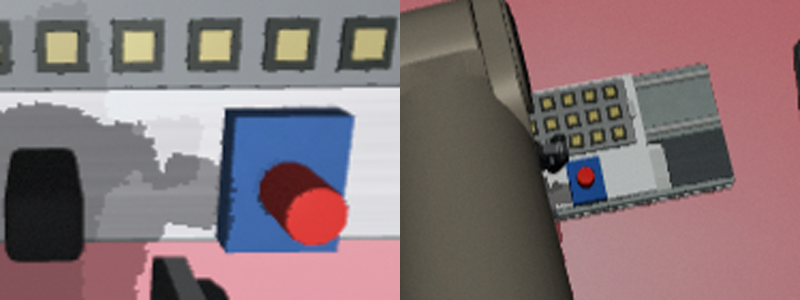

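The head rests flat on the blue block with no shank showing. Its position fits a head top at 83 mm, which is fully home, and the bystanders have not moved.

```bash
python3 -c "
from bench import ctrl
print(ctrl.job_done())"
```

```text
the job is handed in; nothing more can be done
None
```

The carrier is locked at its station: I stood the pin in the blue block's hole and slid the carrier slowly until the pin dropped fully home, the force never rose above sliding friction, the bystanders look unmoved, and the job was handed in at about 40 s.

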